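Hold the glass cell in the light path

ROBOT

A 7-joint arm with a two-finger parallel gripper is mounted at the origin on the work surface. World frame = base frame: x ahead of the robot, y to its left, z up, the work surface at z = 0. Lengths are in m, angles in rad, forces in N, time in s.
With the tool pointing down it reaches from about 0.4 to 0.9 m from the base axis. Payload 5.6 kg.
Tool frame: the origin (TCP) lies midway between the tips of the shut fingers; the grasp point (between the pads) lies 19 mm behind it; z points along the fingers, y is the line along which they close (so a half turn about z gives the same grasp; the last joint's range is limited). The gripper opens to 92 mm and grips with 3 to 60 N. Pads are 20 mm wide; open, the fingers measure 128 mm over their backs; the gripper's body (75 mm by 189 mm) begins 69 mm behind the grasp point.
Start: joints at [1.301, 0.468, -0.012, 1.603, 0.006, 1.071, -0.056], TCP at [0.146, -0.633, 0.215] pointing down, gripper open.
Joint ranges: [-2.53, 2.53], [-0.31, 2.02], [-1.57, 1.55], [0.28, 2.44], [-1.29, 4.43], [0.15, 1.84], [-2.92, 2.92]. Speed limits (rad/s): [2.57, 2.57, 3.14, 3.14, 3.14, 3.14, 3.14].

INTERFACE

Orientations are given as a 3x3 rotation matrix whose columns are the frame's x, y, z axes.
In Python, from station import env, effector, solver, viewer, workorder, search_frame, tip_of gives the robot as it stands. Calls block until the motion is done:
- env.reach(position, orientation): joint-space move of the TCP to a pose.
- env.movel(position, frame=None, rate=0.15): straight line of the TCP; frame=None keeps the orientation; rate is the mean speed in m/s.
- env.goto_joints(angles): joint-space move.
- effector.release() and effector.grasp(squeeze=None): open the fingers fully, or close them until they stop; squeeze is the grip in N (None keeps the last).
- env.pause(seconds).
- solver.inverse_kinematics(position, orientation): joint angles nearest the present ones, or None.
- env.sense(): the state.
- viewer.read_camera(name): name is "side" or "top" or "wrist"; returns (picture, depth): 400x640x3 uint8, red, green, blue; 400x640 float32, m along the optical axis (not along the pixel's ray), 0 where there is no reading.
- viewer.camera_info(name): a dict with "intrinsics" (3x3 intrinsics, pixels), "eye" and "rotation" of the camera in the world; the wrist camera has in their place "T_tool_cam" (4x4, takes a point from camera to tool coordinates, whose origin is the TCP and whose axes are the flange's). Camera axes: x right, y up, looking along -z (the intrinsics and any distortion apply to the point x, -y, -z); pixel columns grow to the right and rows downward; lengths in m; the calibration is good to about 2 mm. A picture is of the moment at which its call begins: read the wrist's pose just before it. camera_info takes no time and is no camera call.
A pose or a line that the arm cannot do raises env.PlanningError and nothing moves.
- workorder.finish_job(): hands the job in; it is judged then, once.
Trained networks look in the newest picture that a camera, given by its name, has taken for a name from the list of things; names that differ only in an ending like _2 or _b are one class to them, and where a whole thing is asked for, a point or a joint stands for the part that bears it (a point fixed in the world has none). Each returns a list of dicts, best first, with "score" (0 to 1); they miss things now and then, are a little off and sometimes report something else, mostly with a low value. They report only what shows in the picture. A call takes as long as a camera call.
- search_frame(camera, name): "at" ([x, y, z] in m, in world coordinates, good to about 4 mm: the middle of the surface that is visible of it).
- tip_of(camera, name): "at" ([x, y, z] in m, in world coordinates, good to about 4 mm: a listed point, or the origin of a listed thing).
The state is a dict: "t": time; "joint_positions": joint angles; "joint_velocities": joint speeds; "tau": joint torques, N m; "ee_pos": TCP position; "tcp_rot": TCP orientation; "wrist_force": force on the tool from outside, world axes, zero at the start; "moment": the same for the moment, N m; "gripper_width": finger opening in m; "grasp_force": force on a finger pad.
Only numpy, scipy, OpenCV 4.12 (cv2) and the standard library are available. Lean on these libraries where they do the work, as an engineer would, in place of code of your own. Each camera call takes 0.05 s, during which the arm holds its last target. There are 200 camera calls.

TASK

A turned steel flange has been left standing in the light path of the small light bench: first lift it out, stand it upright in the grey parts tray and let go of it. Then take the glass cell out of its stand, with the fingers on the two frosted faces only and never on the clear windows, and hold it upright and still in the air in the beam, about midway between lamp and detector, with the beam passing squarely through the middle of the windows. Finish while still holding it there; leave the mouse, the torch and the meter where they are.

Things in the scene. Friction and masses are not known exactly. Their poses are not given: they have to be found in the camera images.
- optic: Light bench, fixed. Steel base plate 110 mm (x), y from -150 to 125 mm, top at z = 12 mm. Grey finned lamp block at its -y end, black detector block at its +y end, both 64 mm wide (x), tops at z = 100 mm; their round 34 mm snouts end at y = -60 and +60 mm, leaving a 120 mm gap. The beam runs along body y. Origin on the table under the middle of the gap, z up.
- beam (a point): The point on the beam midway between lamp and detector, 75 mm above the table, straight above the light bench's origin; same axes as the light bench (y along the beam).
- flange: Loose turned steel flange, about 250 g: round foot 44 mm across, 12 mm thick, with an upright round post 18 mm in diameter reaching 85 mm above its underside. Origin at the centre of its underside, z up. Starts on the base plate in the gap, its post in the beam. Pinch the post near its top, fingers closing along the light bench's x axis (free space there).
- tray: Grey open plastic parts tray, fixed, 120 x 120 mm outside, 22 mm high, walls 4 mm, floor 4 mm thick, empty at the start. Origin at the centre of its underside, z up.
- stand: White plastic cell stand, fixed, block 60 mm (x) x 70 mm (y) x 24 mm high, with one pocket in its top centre, 14 mm deep, 21 mm (x) x 33 mm (y). Origin at the centre of its underside, z up.
- cell: Loose glass cell, about 60 g, upright, 18 (x) x 30 (y) x 70 mm tall. The two big faces at x = +-9 mm, 24 mm wide, are frosted: grip these. The narrow ends at y = +-15 mm are clear windows 15 mm wide, set 1.5 mm behind the frosted faces; never touch them. Light passes along y. Origin at the centre of its underside, z up. Starts in the stand, underside 10 mm above the table.
- window (a point): Point inside the glass cell on its axis, 22 mm above its underside: the middle of the windows' optical area, where the beam should pass. Same axes as the cell.
- mouse: Bystander: loose grey computer mouse, 100 x 58 x 34 mm. Origin at the centre of its underside.
- torch: Bystander: loose bare aluminium hand torch, 130 mm long along its y and 28 mm high, lying down. Origin on its underside, near the middle.
- meter: Bystander: loose white handheld meter, 60 x 110 x 24 mm, lying flat. Origin at the centre of its underside.

How it is judged:
By the outcome, as a careful person would: the job done as asked, in the order asked, and still so for the second after the job is handed in, while the arm keeps its last pose, push and grip.
It also fails if it takes over 58 s, if anything falls off the work surface, if the arm or the gripper's body presses on something with over 40 N, if the wrist force passes 120 N, or if a joint passes its speed limit or range.

## Working session

There is one attempt and no reset: what is moved stays moved. The work goes in short steps, each a Python script; the robot and the scene stay as the last script left them, time stands still between calls to the robot, and variables do not carry over. Pictures are saved under pics/ and viewed, at most 10 in all, crops included, and the job is handed in when it is done.

```bash
ls; mkdir -p pics; cat > h.py <<'E'
import numpy as np,cv2
from station import env,effector,solver,viewer,workorder,search_frame,tip_of
def cloud(n):
    s=env.sense(); im,d=viewer.read_camera(n); c=viewer.camera_info(n); K=np.array(c["intrinsics"])
    v,u=np.mgrid[:d.shape[0],:d.shape[1]]
    p=np.stack([(u-K[0,2])/K[0,0]*d,-(v-K[1,2])/K[1,1]*d,-d],-1)
    if "eye" in c: P=p@np.array(c["rotation"]).T+c["eye"]
    else:
        T=np.array(c["T_tool_cam"]); P=(p@T[:3,:3].T+T[:3,3])@np.array(s["tcp_rot"]).T+s["ee_pos"]
    P[d==0]=np.nan
    return im,P
E
python3 - <<'E'
from h import *
np.set_printoptions(precision=4,suppress=True)
for n in("top","side"):
    im,P=cloud(n); cv2.imwrite(f"pics/{n}0.png",im[:,:,::-1]); np.save(f"/tmp/{n}0.npy",P)
    print(n,{k:np.round(v,3).tolist() if k!='x' else 0 for k,v in viewer.camera_info(n).items() if not isinstance(v,str)})
    for o in("optic","flange","tray","stand","cell","window","mouse","torch","meter"):
        r=tip_of(n,o); q=search_frame(n,o)
        print(o,[(np.round(x["at"],3).tolist(),round(x["score"],2)) for x in r[:2]],[(np.round(x["at"],3).tolist(),round(x["score"],2)) for x in q[:1]])
print(env.sense()["t"])
E
```

```text
pics
top {'intrinsics': [[377.849, 0.0, 321.679], [0.0, 377.849, 194.422], [0.0, 0.0, 1.0]], 'eye': [0.415, 0.01, 1.101], 'rotation': [[-0.022, 0.988, -0.151], [-1.0, -0.02, 0.012], [0.008, 0.151, 0.989]]}
optic [([0.615, 0.009, -0.0], 0.87)] [([0.604, 0.001, 0.01], 0.75)]
flange [([0.61, -0.007, 0.014], 0.56)] [([0.602, -0.006, 0.028], 0.74)]
tray [([0.517, -0.311, -0.001], 0.95), ([0.473, 0.318, 0.0], 0.33)] [([0.519, -0.312, 0.005], 0.8)]
stand [([0.468, 0.322, 0.001], 0.65)] [([0.465, 0.314, 0.029], 0.94)]
cell [([0.466, 0.319, 0.012], 0.54)] [([0.467, 0.318, 0.08], 0.48)]
window [([0.614, 0.011, 0.075], 0.65), ([0.468, 0.322, 0.031], 0.51)] [([0.468, 0.312, 0.08], 0.5)]
mouse [([0.429, -0.001, 0.002], 0.74)] [([0.428, -0.003, 0.032], 0.97)]
torch [([0.692, -0.316, -0.004], 0.67)] [([0.686, -0.303, 0.021], 0.87)]
meter [([0.689, 0.325, 0.002], 0.66), ([0.615, 0.01, 0.075], 0.62)] [([0.688, 0.324, 0.023], 0.64)]
side {'intrinsics': [[496.233, 0.0, 314.595], [0.0, 496.233, 208.194], [0.0, 0.0, 1.0]], 'eye': [0.371, 0.906, 0.719], 'rotation': [[-0.978, 0.105, -0.181], [-0.209, -0.54, 0.815], [-0.012, 0.835, 0.55]]}
optic [([0.615, 0.011, -0.002], 0.8)] [([0.602, 0.049, 0.034], 0.96)]
flange [([0.611, -0.003, 0.015], 0.8)] [([0.422, 0.021, 0.02], 0.74)]
tray [([0.512, -0.311, 0.004], 0.9)] [([0.517, -0.319, 0.006], 0.87)]
stand [([0.473, 0.318, -0.005], 0.9)] []
cell [([0.427, 0.001, -0.002], 0.71), ([0.468, 0.324, 0.01], 0.62)] [([0.468, 0.335, 0.064], 0.7)]
window [([0.467, 0.324, 0.032], 0.72), ([0.516, -0.312, 0.004], 0.68)] [([0.465, 0.338, 0.064], 0.87)]
mouse [] [([0.423, 0.02, 0.02], 0.61)]
torch [([0.694, -0.323, -0.002], 0.58)] [([0.69, -0.298, 0.018], 0.57)]
meter [([0.47, 0.325, 0.034], 0.29)] [([0.682, 0.343, 0.026], 0.68)]
1.9
```

View pics/top0.png

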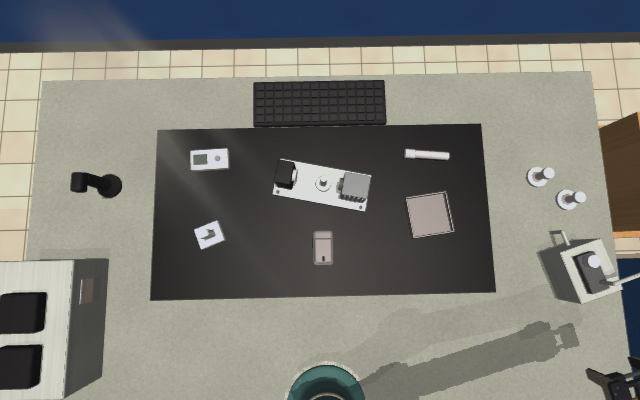

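View pics/side0.png

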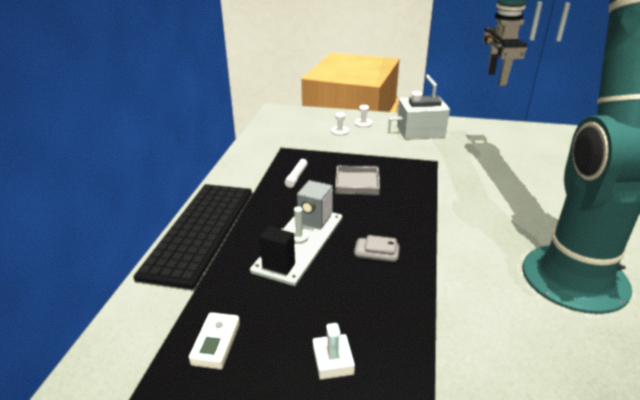

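```bash
python3 - <<'E'
import numpy as np,cv2
P=np.load('/tmp/top0.npy').reshape(-1,3);S=np.load('/tmp/side0.npy').reshape(-1,3)
def sel(P,c,r,z0,z1):
    m=(np.hypot(P[:,0]-c[0],P[:,1]-c[1])<r)&(P[:,2]>z0)&(P[:,2]<z1); return P[m]
def rect(n,Q):
    if len(Q)<5: print(n,len(Q));return
    r=cv2.minAreaRect((Q[:,:2]*1000).astype(np.float32)); print(n,len(Q),np.round(Q.mean(0)*1000,1),'rect',np.round(r[0],1),np.round(r[1],1),round(r[2],1))
for nm,X in(("top",P),("side",S)):
    print(nm)
    rect('blocks',sel(X,(.612,.005),.22,.094,.106))
    q=sel(X,(.612,.005),.22,.094,.106); rect('lamp',q[q[:,1]<0]); rect('det',q[q[:,1]>0])
    rect('plate',sel(X,(.612,.005),.2,.006,.106))
    rect('post',sel(X,(.61,-.004),.04,.09,.105)); rect('postside',sel(X,(.61,-.004),.03,.04,.09)); rect('foot',sel(X,(.61,-.004),.045,.018,.03))
    rect('celltop',sel(X,(.468,.32),.03,.072,.09)); rect('stand',sel(X,(.468,.32),.055,.015,.03)); rect('meter',sel(X,(.689,.325),.09,.018,.03))
    rect('tray',sel(X,(.515,-.312),.1,.015,.03));rect('torch',sel(X,(.69,-.31),.1,.015,.03))
    for nm2,c in(('cell',(.468,.32)),('flange',(.61,-.004))):
        q=sel(X,c,.04,-1,1); print(nm2,np.histogram(q[:,2],bins=np.arange(0,.13,.01))[0])
E
```

```text
top
blocks 1038 [606.5 -17.9  99.9] rect [609.5  -2.6] [254.4  67.1] 78.4
lamp 648 [591.8 -88.3  99.9] rect [597.1 -63.3] [130.5  67.1] 78.4
det 390 [631.   99.1  99.7] rect [623.9  61.6] [122.8  63.7] 78.4
plate 4394 [604.2  -0.7  39.4] rect [ 6.122e+02 -4.000e-01] [399.5 349. ] 3.2
post 35 [611.4  -6.6  96.9] rect [611.3  -6.3] [16.2 13.5] 88.5
postside 21 [605.7  -5.8  67.9] rect [606.3  -6.7] [ 6.7 16.8] 1.3
foot 119 [607.7  -6.6  24.1] rect [608.6  -3.8] [42.2 52.5] 50.8
celltop 84 [470.9 319.1  79.1] rect [471.  320.1] [18.6 30.5] 20.3
stand 420 [470.2 315.9  23.6] rect [471.6 319.9] [61.  71.8] 21.9
meter 752 [690.  324.6  24.2] rect [690.8 325.5] [ 61.  109.6] 2.9
tray 280 [ 517.  -311.3   21.5] rect [ 515.9 -310.6] [120.  122.2] 7.7
torch 346 [ 692.2 -311.3   23.3] rect [ 694.7 -313.5] [130.7  28.1] 86.9
cell [ 66  40 362   9  13   9  11  49  36   0   0   0]
flange [ 52 347 117   5   3   4   5   4   5  35   0   0]
side
blocks 917 [611.7   8.4  98.9] rect [612.3   1.1] [259.2  66.6] 77.8
lamp 469 [592.9 -82.2  98.9] rect [599.1 -62.4] [129.8  66.3] 76.3
det 448 [631.3 103.3  98.9] rect [625.8  63.5] [131.3  64.4] 80.5
plate 5648 [600.9  23.8  44.1] rect [611.9  11.2] [396.8 272.7] 15.0
post 44 [612.5  -1.8  95.5] rect [610.6  -2.8] [19.3 19.6] 54.3
postside 137 [611.7   1.9  65.6] rect [6.132e+02 6.000e-01] [19. 14.] 2.1
foot 114 [605.9   2.2  23.3] rect [608.2  -4.4] [31.4 43.8] 21.4
celltop 171 [471.7 324.8  78.5] rect [472.2 322.3] [18.8 32. ] 19.6
stand 953 [471.  330.3  22.9] rect [471.9 322.6] [60.9 73. ] 21.5
meter 1531 [690.3 333.5  23.8] rect [691.6 328.1] [ 60.2 112. ] 2.4
tray 257 [ 516.6 -304.    19.2] rect [ 517.  -306.6] [119.9 130.6] 7.5
torch 197 [ 693.5 -298.8   22.3] rect [ 694.1 -310.2] [135.2  25.8] 85.0
cell [165 111 788  51  50  52  52 143  39   0   0   0]
flange [ 35 207  99  28  28  27  25  28  30  44   0   0]
```

The top view shows the bench tilted about 12° (lamp at px 355,187, detector at 286,172, post at 323,184), the tray at 430,215 and the cell in its stand at 209,234. The side view agrees: post at 298,220, cell at 333,340, and nothing is in the way. Next I hover over the flange and refine with the wrist camera.

```bash
cat >> h.py <<'E'
np.set_printoptions(precision=4,suppress=True)
def Rdown(yaw,s=1):
    "tool down, closing axis (tool y) along s*body-x of a body at yaw"
    y=s*np.array([np.cos(yaw),np.sin(yaw),0]); z=np.array([0,0,-1.]); return np.stack([np.cross(y,z),y,z],1)
def best(p,yaw):
    c=[]
    for s in(1,-1):
        q=solver.inverse_kinematics(np.array(p),Rdown(yaw,s))
        if q is not None: c.append((np.abs(np.array(q)-env.sense()["joint_positions"]).max(),s,q))
        print(s,q)
    return Rdown(yaw,min(c,key=lambda a:a[0])[1])
def sel(P,c,r,z0,z1):
    P=P.reshape(-1,3); return P[(np.hypot(P[:,0]-c[0],P[:,1]-c[1])<r)&(P[:,2]>z0)&(P[:,2]<z1)]
def rect(n,Q):
    if len(Q)<5: print(n,len(Q));return
    r=cv2.minAreaRect((Q[:,:2]*1000).astype(np.float32)); print(n,len(Q),np.round(Q.mean(0)*1000,1),'rect',np.round(r[0],1),np.round(r[1],1),round(r[2],1))
def st():
    s=env.sense(); print({k:np.round(s[k],4) for k in("t","ee_pos","wrist_force","gripper_width","grasp_force")}); return s
BY=np.radians(-11.7)
E
python3 - <<'E'
from h import *
p=[.611,-.004,.30]
R=best(p,BY); env.reach(p,R); st()
im,P=cloud("wrist"); np.save('/tmp/w1.npy',P); cv2.imwrite("pics/w1.png",im[:,:,::-1])
q=sel(P,(.612,.005),.22,.094,.106); rect('blocks',q); rect('lamp',q[q[:,1]<-.03]); rect('det',q[q[:,1]>.03])
rect('post',sel(P,(.61,-.004),.04,.09,.105)); rect('foot',sel(P,(.61,-.004),.045,.018,.03)); rect('plate',sel(P,(.612,.005),.2,.008,.016))
E
```

```text
1 [ 0.4727  0.4281 -0.7073  1.5696  0.2882  1.2508 -0.4854]
-1 [ 0.7813  0.7059 -1.3186  1.5519  0.6882  1.4228  2.3536]
{'t': np.float64(4.675), 'ee_pos': array([ 0.611 , -0.0053,  0.2997]), 'wrist_force': array([0.3282, 0.323 , 0.245 ]), 'gripper_width': np.float64(0.0917), 'grasp_force': np.float64(0.0)}
blocks 4404 [609.1   5.7 100.5] rect [607.   0.] [252.6  66.6] 78.3
lamp 2144 [589.1 -88.5 100.5] rect [588.3 -88.6] [72.3 66.1] 79.4
det 2115 [629.4 102.  100.6] rect [628.9  99. ] [49.7 64. ] 78.3
post 155 [609.2  -3.9  97.4] rect [609.  -4.] [16.4 17. ] 77.2
foot 408 [609.9   0.2  24.6] rect [609.1  -2.6] [39.3 42.6] 82.7
plate 7419 [614.7  12.3  12.8] rect [607.4  -0.9] [274.8 391.2] 78.2
```

View pics/w1.png

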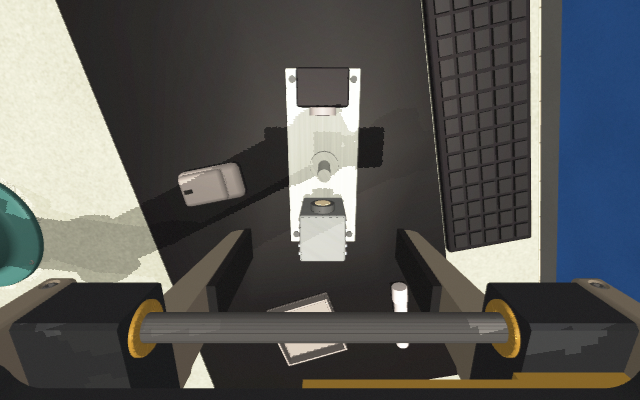

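The wrist view looks down on the bench (detector 323,88, post 323,165, lamp 322,230). The post is clear on both sides along x, so I grasp it now.

```bash
python3 - <<'E'
from h import *
R=Rdown(BY,1)
env.movel([.610,-.0043,.16],R,rate=.2); env.movel([.610,-.0043,.066],rate=.1); st()
effector.grasp(30); st()
env.movel([.610,-.0043,.215],rate=.15); s=st()
p=[.516,-.309,.215]
for yaw in (BY,BY-.5): print(solver.inverse_kinematics(np.array(p),Rdown(yaw,1)))
im,_=viewer.read_camera("side"); cv2.imwrite("pics/s1.png",im[60:300,160:500,::-1])
E
```

```text
{'t': np.float64(6.6667), 'ee_pos': array([ 0.6106, -0.0041,  0.0667]), 'wrist_force': array([0.3494, 0.4386, 0.4407]), 'gripper_width': np.float64(0.0919), 'grasp_force': np.float64(0.0)}
{'t': np.float64(7.7917), 'ee_pos': array([ 0.6099, -0.0043,  0.0659]), 'wrist_force': array([ 0.3926,  0.1446, -0.654 ]), 'gripper_width': np.float64(0.0165), 'grasp_force': np.float64(29.9768)}
{'t': np.float64(8.9333), 'ee_pos': array([ 0.6093, -0.0045,  0.2139]), 'wrist_force': array([-0.2582, -0.2193, -3.0349]), 'gripper_width': np.float64(0.0167), 'grasp_force': np.float64(29.9745)}
[ 0.9672  0.4751 -0.6452  1.6937  0.3173  1.0795  0.0195]
[ 0.8943  0.4502 -0.5419  1.6985  0.2595  1.065  -0.4345]
```

View pics/s1.png

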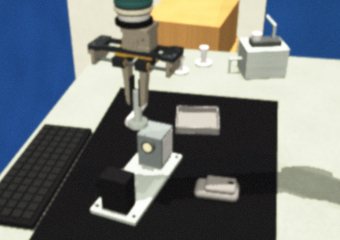

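The flange is held upright at crop pixel 137,120 and clear of the lamp. Next is the tray.

```bash
python3 - <<'E'
from h import *
c=[.516,-.310]
env.movel(c+[.19],rate=.3); env.movel(c+[.066],rate=.15)
env.pause(.15); f0=env.sense()["wrist_force"][2]; z=.066
while z>.053:
    z-=.002; env.movel(c+[z],rate=.03); s=env.sense()
    if s["wrist_force"][2]-f0>1.2: break
print(z); st(); effector.release(); env.movel(c+[.2],rate=.25); st()
im,P=cloud("top"); cv2.imwrite("pics/t2.png",cv2.resize(im[100:300,280:480,::-1],(600,600)))
rect('post',sel(P,c,.045,.08,.095)); rect('foot',sel(P,c,.045,.01,.02))
im,P=cloud("wrist"); rect('wpost',sel(P,c,.045,.08,.095)); rect('foot',sel(P,c,.045,.01,.02))
E
```

```text
0.055999999999999994
{'t': np.float64(12.575), 'ee_pos': array([ 0.5163, -0.3101,  0.0577]), 'wrist_force': array([-2.7229,  0.3624,  9.0567]), 'gripper_width': np.float64(0.0169), 'grasp_force': np.float64(30.0022)}
{'t': np.float64(14.475), 'ee_pos': array([ 0.515 , -0.3099,  0.1988]), 'wrist_force': array([-0.3289,  0.1877, -0.815 ]), 'gripper_width': np.float64(0.0922), 'grasp_force': np.float64(0.0)}
post 41 [ 517.4 -311.2   88.7] rect [ 517.5 -312.1] [16.9 16.8] 88.7
foot 121 [ 515.7 -307.6   16. ] rect [ 514.  -310.5] [47.8 38.1] 21.8
wpost 274 [ 514.2 -309.    88.9] rect [ 514.3 -309.9] [17.1 17.3] 78.8
foot 624 [ 515.  -305.1   16.6] rect [ 514.2 -307.8] [38.8 42.3] 77.9
```

View pics/t2.png

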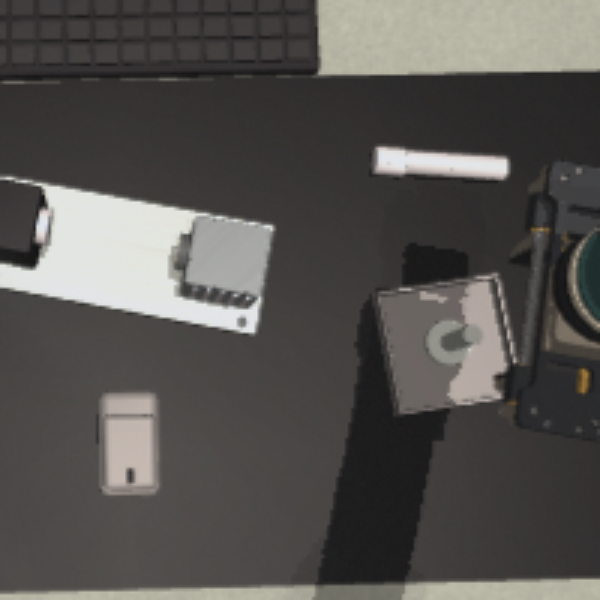

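The flange stands in the tray (crop px 455,342), with its top at 89 mm as expected. With the beam gap clear, I measure the bench accurately on the way to the cell.

```bash
cat >> h.py <<'E'
def bench(P,o=(.612,.007)):
    P=P.reshape(-1,3); P=P[~np.isnan(P[:,0])]; ex=np.array([np.cos(BY),np.sin(BY)]); ey=np.array([-ex[1],ex[0]])
    d=P[:,:2]-o; u=d@ex*1000; v=d@ey*1000; z=P[:,2]*1000
    m=(z>7)&(z<18)&(abs(u)<70)
    for a,b in((-40,-20),(-20,0),(0,20),(20,40)):
        k=m&(v>a)&(v<b); 
        if k.sum()>20: print(' plate v',a,'u',u[k].min().round(1),u[k].max().round(1),'mid',((u[k].min()+u[k].max())/2).round(1))
    k=(z>95)&(z<106)&(abs(u)<50); 
    for n,kk in(('lamp',k&(v<0)),('det',k&(v>0))):
        if kk.sum()>20:
            i=kk&(abs(v-np.median(v[kk]))<15); print(' ',n,'u',np.percentile(u[i],[.5,99.5]).round(1),'v',v[kk].min().round(1),v[kk].max().round(1))
    k=(z>84)&(z<94)&(abs(u)<7)&(abs(v)<90); 
    if k.any(): print('  snout v',v[k&(v<0)].max().round(1) if (k&(v<0)).any() else None, v[k&(v>0)].min().round(1) if (k&(v>0)).any() else None)
E
python3 - <<'E'
from h import *
env.movel([.53,-.2,.28],rate=.35); env.movel([.61,.005,.28],rate=.35); env.pause(.4); s=st(); print(np.array(s["tcp_rot"]))
for n in("wrist","side"): im,P=cloud(n); print(n); np.save(f'/tmp/{n}3.npy',P); bench(P)
R=Rdown(np.radians(21.5),1); print(solver.inverse_kinematics(np.array([.4715,.321,.25]),R))
env.reach([.4715,.321,.25],R); env.pause(.4); st()
im,P=cloud("top"); print("top"); bench(P); np.save('/tmp/top3.npy',P)
im,P=cloud("wrist"); rect('wcell',sel(P,(.4715,.321),.03,.072,.09)); rect('wstand',sel(P,(.4715,.321),.055,.015,.03)); cv2.imwrite("pics/w4.png",im[:,:,::-1])
rect('wmeter',sel(P,(.689,.325),.09,.018,.03))
E
```

```text
{'t': np.float64(16.2917), 'ee_pos': array([0.6099, 0.004 , 0.2802]), 'wrist_force': array([-0.0422,  0.2652, -0.4913]), 'gripper_width': np.float64(0.092), 'grasp_force': np.float64(0.0)}
[[ 0.2042  0.9789  0.0002]
 [ 0.9789 -0.2042 -0.0004]
 [-0.0003  0.0003 -1.    ]]
wrist
 plate v -40 u -57.5 51.7 mid -2.9
 plate v -20 u -56.8 52.3 mid -2.2
 plate v 0 u -57.6 51.9 mid -2.8
 plate v 20 u -56.8 52.5 mid -2.2
  lamp u [-34.7  28.8] v -134.4 -65.3
  det u [-33.6  29.3] v 74.3 118.7
  snout v -55.2 63.8
side
 plate v -40 u -54.4 56.1 mid 0.9
 plate v -20 u -55.0 15.6 mid -19.7
 plate v 0 u -54.1 7.9 mid -23.1
 plate v 20 u -53.5 -2.7 mid -28.1
  lamp u [-31.6  31.5] v -1455.7 -61.5
  det u [-31.2  32.5] v 74.7 122.2
  snout v -52.1 64.4
[ 0.0533  0.4727 -0.9398  1.7202  0.4123  1.1613 -0.6274]
{'t': np.float64(18.1), 'ee_pos': array([0.4718, 0.3206, 0.25  ]), 'wrist_force': array([ 0.7505,  0.3919, -0.4019]), 'gripper_width': np.float64(0.092), 'grasp_force': np.float64(0.0)}
top
 plate v -40 u -53.9 62.5 mid 4.3
 plate v -20 u -54.2 55.6 mid 0.7
 plate v 0 u -54.2 55.7 mid 0.8
 plate v 20 u -54.1 55.8 mid 0.8
  lamp u [-31.6  32.6] v -777.3 -57.9
  det u [-30.5  32.2] v 63.2 117.7
  snout v -56.5 62.1
wcell 374 [468.4 323.   80.3] rect [468.8 322.2] [16.9 30.2] 21.7
wstand 1733 [466.8 325.7  24.6] rect [468.2 322.3] [59.9 70.1] 21.5
wmeter 2938 [685.5 330.2  24.7] rect [687.5 327.1] [ 60.4 110.2] 2.9
```

View pics/w4.png

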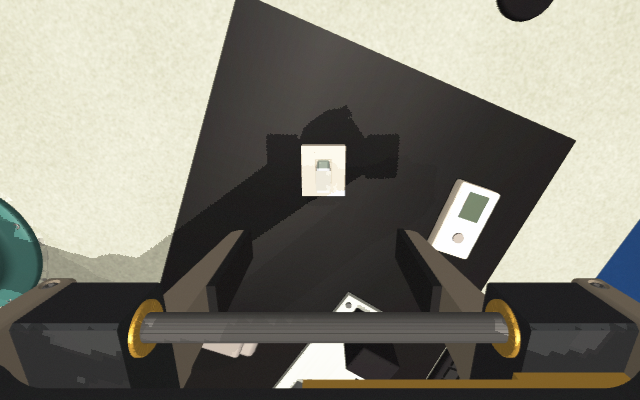

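The wrist view shows the cell upright in its stand (px 323,175) with clear room around it. Using the placed flange, I corrected the camera biases, which puts the cell at (0.4705, 0.3224) and the bench origin near (0.6126, 0.0113).

```bash
python3 - <<'E'
from h import *
c=[.4705,.3224]; R=Rdown(np.radians(21.5),1)
env.movel(c+[.13],R,rate=.2); env.movel(c+[.046],rate=.1); env.pause(.3); st()
effector.grasp(12); env.pause(.2); s=st()
env.movel([*s["ee_pos"][:2],.09],rate=.06); st()
env.movel([*s["ee_pos"][:2],.2],rate=.2); env.pause(.3); st()
im,P=cloud("top"); rect('t',sel(P,c,.03,.2,.245))
im,P=cloud("side"); rect('s',sel(P,c,.03,.165,.2)); cv2.imwrite("pics/s5.png",cv2.resize(im[130:400,220:460,::-1],(533,600)))
E
```

```text
{'t': np.float64(20.2417), 'ee_pos': array([0.4708, 0.3225, 0.0464]), 'wrist_force': array([-0.2794,  0.263 , -0.289 ]), 'gripper_width': np.float64(0.0918), 'grasp_force': np.float64(0.0)}
{'t': np.float64(21.55), 'ee_pos': array([0.4705, 0.3223, 0.046 ]), 'wrist_force': array([-0.2553,  0.075 ,  0.1946]), 'gripper_width': np.float64(0.0181), 'grasp_force': np.float64(11.9999)}
{'t': np.float64(22.4333), 'ee_pos': array([0.4704, 0.3221, 0.0898]), 'wrist_force': array([ 0.1748,  0.3448, -1.6315]), 'gripper_width': np.float64(0.0178), 'grasp_force': np.float64(11.9998)}
{'t': np.float64(23.4333), 'ee_pos': array([0.47  , 0.3221, 0.199 ]), 'wrist_force': array([ 0.4729,  0.1761, -0.6611]), 'gripper_width': np.float64(0.0186), 'grasp_force': np.float64(11.9999)}
t 94 [477.8 311.5 222.9] rect [473.8 313.5] [41.  19.8] 41.8
s 220 [469.1 334.3 182.7] rect [468.8 330. ] [21.6 33.2] 81.2
```

View pics/s5.png

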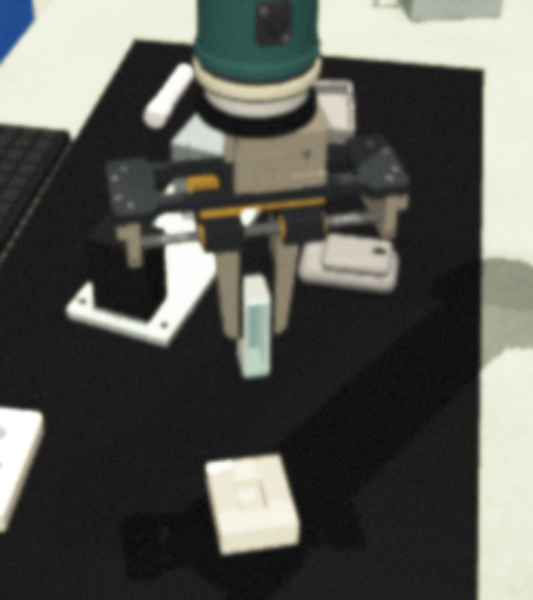

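The cell is out of the stand, held on its frosted faces (crop px 257,325). Before placing it I check its tilt and how it sits in the grip.

```bash
python3 - <<'E'
from h import *
s=env.sense(); p=np.array(s["ee_pos"]); R=np.array(s["tcp_rot"]); print(p,R)
def tool(P): return (P.reshape(-1,3)-p)@R*1000
for n in("side","wrist"):
    im,P=cloud(n); T=tool(P); cv2.imwrite("pics/w6.png",im[:,:,::-1])
    m=(abs(T[:,0])<25)&(abs(T[:,1])<7)&(T[:,2]>-40)&(T[:,2]<45); Q=T[m]
    print(n,len(Q),Q.min(0),Q.max(0))
    for a in range(-40,45,10):
        k=(Q[:,2]>=a)&(Q[:,2]<a+10)
        if k.sum()>3: print(a,k.sum(),'x med',np.median(Q[k,0]).round(1),'x range',np.percentile(Q[k,0],[5,95]).round(1))
    m=(abs(T[:,0])<25)&(abs(T[:,1])<14)&(T[:,2]>4)&(T[:,2]<45); Q=T[m]
    for a in range(5,45,10):
        k=(Q[:,2]>=a)&(Q[:,2]<a+10)
        if k.sum()>3: print('low',a,'y range',np.percentile(Q[k,1],[2,98]).round(1))
E
```

```text
[0.4703 0.3223 0.1995] [[-0.3667  0.9303 -0.0009]
 [ 0.9303  0.3667 -0.0003]
 [ 0.0001 -0.0009 -1.    ]]
side 386 [-17.5097  -6.8614 -35.8752] [16.6055  6.9981 36.8485]
-40 123 x med 2.2 x range [-12.5  14.1]
-30 40 x med 13.7 x range [12.2 15.2]
-20 41 x med 13.4 x range [12.  15.4]
-10 42 x med 13.8 x range [12.6 14.9]
0 39 x med 14.1 x range [12.4 15.3]
10 40 x med 13.7 x range [12.2 15.2]
20 37 x med 13.8 x range [10.7 15.3]
30 24 x med 12.8 x range [11.1 14.6]
low 5 y range [-5.7 10.8]
low 15 y range [-6.7 10.9]
low 25 y range [-6.7 10.9]
low 35 y range [-3.1 10.7]
wrist 2242 [-15.3284  -6.994  -36.9212] [16.1837  6.999  33.0406]
-40 1417 x med 2.3 x range [-13.1  15.1]
-30 197 x med 15.3 x range [14.3 15.8]
-20 162 x med 15.3 x range [14.8 15.7]
-10 133 x med 15.3 x range [12.9 15.7]
0 121 x med 15.3 x range [14.9 15.7]
10 101 x med 15.3 x range [14.9 15.7]
20 86 x med 15.3 x range [15.  15.7]
30 25 x med 15.2 x range [15.  15.7]
low 5 y range [-10.1   7.1]
low 15 y range [-10.1   7.3]
low 25 y range [-9.9  7.1]
```

View pics/w6.png

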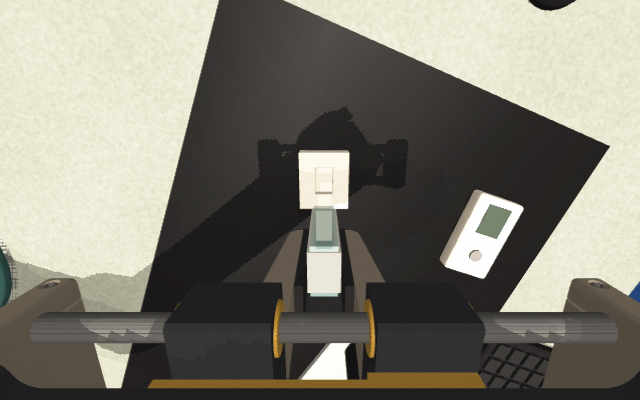

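The cell is held vertical and centred; the wrist camera's lateral bias comes out at about 1.5 mm and is now included. I move it into the beam next.

```bash
python3 - <<'E'
from h import *
o=[.6119,.0116]; R=Rdown(BY,1)
env.movel([.47,.322,.25],rate=.2); env.movel(o+[.25],R,rate=.2); env.movel(o+[.13],rate=.15); env.movel(o+[.089],rate=.06); env.pause(.5); s=st()
p=np.array(s["ee_pos"]); R=np.array(s["tcp_rot"]); print(R)
for n in("wrist","side","top"):
    im,P=cloud(n); cv2.imwrite(f"pics/{n}7.png",im[:,:,::-1]); print(n)
    bench(P,o); T=(P.reshape(-1,3)-p)@R*1000
    m=(abs(T[:,0])<18)&(abs(T[:,1])<12)&(T[:,2]>-38)&(T[:,2]<40); Q=T[m]
    if len(Q): print('cell',len(Q)); [print('  z',a,Q[k][:,:].min(0).round(1),Q[k].max(0).round(1)) for a in(-40,-20,0,20) if (k:=(Q[:,2]>=a)&(Q[:,2]<a+20)).sum()>3]
    k=Q[Q[:,2]<-28]; print('  top z hist',np.median(k[abs(k[:,0])<10][:,2]) if len(k) else None)
    for nm in("window",): print([(np.round(x["at"],4),round(x["score"],2)) for x in tip_of(n,nm)[:2]])
h=np.hstack([cv2.imread("pics/wrist7.png")[60:330,200:450],cv2.resize(cv2.imread("pics/side7.png")[150:300,220:360],(252,270))])
cv2.imwrite("pics/c7.png",h)
E
```

```text
{'t': np.float64(28.175), 'ee_pos': array([0.6119, 0.0115, 0.0891]), 'wrist_force': array([-0.0078, -0.3367, -0.2813]), 'gripper_width': np.float64(0.0183), 'grasp_force': np.float64(11.9999)}
[[ 0.2028  0.9792  0.0001]
 [ 0.9792 -0.2028 -0.0001]
 [-0.0001  0.0001 -1.    ]]
wrist
 plate v -40 u -56.8 53.5 mid -1.7
 plate v -20 u -56.7 53.5 mid -1.6
 plate v 0 u -56.4 53.5 mid -1.5
 plate v 20 u -56.3 53.7 mid -1.3
  lamp u [-25.3  21.4] v -100.3 -69.6
  det u [-32.4  30.5] v 9.0 113.9
  snout v None 11.0
cell 3137
  z -40 [-16.3 -12.  -37.9] [ 14.9  12.  -20. ]
  z -20 [  9.2 -12.  -20. ] [15.1 12.  -0. ]
  z 0 [ 10.1 -11.    0.1] [14.9  9.8 19.8]
  z 20 [ 10.7 -11.1  20.1] [15.   6.9 34.2]
  top z hist -34.834045902439485
[(array([0.6136, 0.0123, 0.0751]), 0.86)]
side
 plate v -40 u -53.2 51.4 mid -0.9
 plate v -20 u -53.6 15.1 mid -19.2
 plate v 0 u -53.1 4.8 mid -24.1
 plate v 20 u -53.2 -4.0 mid -28.6
  lamp u [-25.8  13.5] v -1464.7 -1.5
  det u [-29.3  33.2] v 3.1 118.2
  snout v -55.5 12.0
cell 301
  z -40 [-12.3 -11.9 -37.1] [ 17.6  11.8 -20.2]
  z -20 [  9.2 -11.8 -19.9] [17.7 11.7 -0.2]
  z 0 [-6.9 -7.9  0.1] [17.7 10.5 19.9]
  z 20 [-8.8 -8.5 20.1] [17.5  8.8 38.7]
  top z hist -33.7458133998597
[(array([0.6077, 0.0135, 0.0741]), 0.73), (array([0.6108, 0.0087, 0.0747]), 0.65)]
top
 plate v -20 u -33.3 -14.6 mid -24.0
 plate v 0 u -32.4 -13.0 mid -22.7
  lamp u [-49.6 -23.8] v -780.6 -714.4
  det u [-29.7  33.5] v 68.1 112.7
  snout v None 57.7
  top z hist None
[]
```

View pics/c7.png

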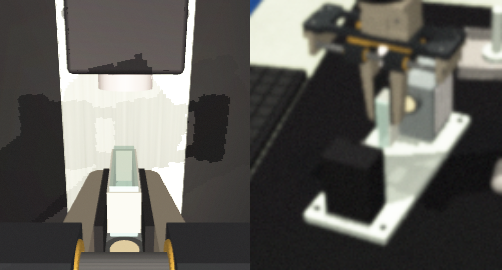

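In the crop, the cell stands upright in the gap (wrist half px 123,190), centred on the plate to about 0.2 mm in the same camera, with its top at the expected height. The flange is still standing in the tray (top right), so I hand in.

```bash
python3 -c "
from h import *
print(workorder.finish_job()); st()"
```

```text
the job is handed in; nothing more can be done
None
the job is handed in; nothing more can be done
```

The flange stands upright and released in the tray; the cell is held by its frosted faces, upright and still, within about 1 mm of the beam by camera; job handed in at about 28.5 s of 58 s (no verdict was shown).

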